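# Prove the conveyor's mushroom stop and re-arm it

## Robot

A 7-joint arm with a two-finger parallel gripper is mounted at the origin on the work surface. World frame = base frame: x ahead of the robot, y to its left, z up, the work surface at z = 0. Lengths are in m, angles in rad, forces in N, time in s.
With the tool pointing down it reaches from about 0.4 to 0.85 m from the base axis. Payload 4.5 kg.
Tool frame: the origin (TCP) lies on the mounting face of the last link; the fingertips stand 173 mm ahead of it and the grasp point (between the pads) lies 155 mm ahead of it; z points along the fingers, y is the direction in which the jaws open and shut (so a half turn about z gives the same grasp; the last joint's range is limited). The gripper opens to 85 mm and grips with 20 to 120 N. Pads are 22 mm wide; open, the fingers measure 114 mm over their backs; the gripper's body (76 mm by 85 mm) begins 54 mm behind the grasp point. The pads swing forward as they close: fully open they stand 13 mm farther back than shut.
Start: joints at [-1.31, 0.689, -0.195, 1.565, 0.157, 0.902, -0.215], TCP at [0.141, 0.609, 0.405] pointing down, gripper open.
Joint ranges: [-3.01, 3.01], [-0.46, 2.08], [-1.47, 1.51], [0.13, 2.56], [-1, 4.14], [0.04, 2.09], [-2.66, 2.66]. Speed limits (rad/s): [2.57, 2.57, 3.14, 3.14, 3.14, 3.14, 3.14].

## Interface

Orientations are given as a unit quaternion [w, x, y, z].
In Python, from station import status, cams, manip gives the robot as it stands.
- The arm moves only by the tool drive_tool, never from a script. Its argument "increments" is a list that holds one entry, the list of rows, each a list of 7 numbers: the shift along the tool's x, y, z in cm, then the turn, a rotation vector about the tool's x, y, z in rad, then the opening, from 0 (shut) to 1 (fully open). In form: [[[dx, dy, dz, ax, ay, az, jaw], ...]]. A call has 1 to 12 rows; each row is the pose to reach, as a shift and turn from the pose measured when the call began, along the tool's axes at that moment; what a row does not reach only later rows make up. A row lasts 1/10 s, in which the tool goes at most 50 mm and 8.59 degrees, less where a joint would pass 70% of its speed; a pose out of reach is approached as far as the arm can. A call with a gripper value outside its range is refused whole. The fingers move at their own pace and stop on an object; "grip_force" is the grip in N (left out, the last holds). Time passes only in rows, so rows that repeat a pose let the fingers close. It gives the time, the measured TCP pose, the force and the opening at its end, in the units of the state.
- status.sense(): the state, without advancing time (a new reading comes with each control period).
- cams.capture(name): name is "scene" or "top"; returns the picture (420x560x3 uint8, blue, green, red); there is no depth.
- cams.get_calibration(name): a dict with "intrinsics" (3x3 intrinsics, pixels), "distortion" ([k1, k2, p1, p2, k3] as OpenCV has them; the pictures are not rectified), "rvec" (rotation vector, rad) and "tvec" (3), from world to camera coordinates, as OpenCV has them. Camera axes: x right, y down, z forward; pixel columns grow to the right and rows downward; lengths in m; the calibration is good to about 2 mm. A picture is of the moment at which its call begins. get_calibration takes no time and is no camera call.
- manip.hand_in(): hands the job in, once; it reports no verdict.
Trained networks look in the newest picture that a camera, given by its name, has taken for a name from the list of things; names that differ only in an ending like _2 or _b are one class to them, and where a whole thing is asked for, a point or a joint stands for the part that bears it (a point fixed in the world has none). Each returns a list of dicts, best first, with "p" (0 to 1); they miss things now and then, are a little off and sometimes report something else, mostly with a low value. They report only what shows in the picture. A call takes as long as a camera call.
- cams.spot_in(camera, label): "bbox" ([centre column, centre row, width, height] in pixels, round what is visible of it).
- cams.cut_out(camera, label): "pixels" (420x560 bool, what is visible of it) and "bbox" ([centre column, centre row, width, height] in pixels, round what is visible of it).
- cams.mark_of(camera, label): "pixel" ([column, row] in pixels: a listed point, or the origin of a listed thing).
The state is a dict: "t": time; "q": joint angles; "joint_velocities": joint speeds; "joint_efforts": joint torques, N m; "tcp_pos": TCP position; "tcp_rot": TCP orientation; "ft_force": force on the tool from outside, world axes, zero at the start; "ft_torque": the same for the moment, N m; "gripper_width": opening from 0.0 (shut) to 1.0 (fully open).
Only numpy, scipy, OpenCV 4.12 (cv2) and the standard library are available. Lean on these libraries where they do the work, as an engineer would, in place of code of your own. Each camera call takes 0.05 s, during which the arm holds its last target. There are 200 camera calls.

## Task

Prove the inspection conveyor's stop before the shift: press the big mushroom button right in with a fingertip and take the finger away, so that it is seen to stay latched, then push its head round clockwise (seen from above) by a finger recess until it unlatches and springs back out, and last press the reset button, the flat one that stands proud on the two-button box, and let it come out again. Fingertip pushes only: do not squeeze or hammer the mushroom head, do not press the start button (sunk inside a raised collar), and leave the things that stand about on the bench where they are.

Things in the scene. Friction and masses are not known exactly. Their poses are not given: they have to be found in the camera images.
- stop_box: stop station: grey and aluminium box 96 x 96 mm, 62 mm high, screwed to the bench with its mushroom button pointing straight up in the middle of its top. Origin: centre of its underside; z up; x to the connector on its side.
- stop_top (a point): top of the mushroom head, on its axis, 102 mm above the bench when out; moves and turns with the head. The head is a shallow dome 62 mm across: its underside is flat, 18 mm below this point, its rim about 11 mm thick, its middle nearly flat over 18 mm. Finger recesses are cut into the rim on this point's +x and -x sides. z up.
- stop_recess (a point): a point in one of the two finger recesses cut right through the rim of the head, 22 mm from the axis and 11 mm below the head's top (7 mm above its underside); x points outward, turns with the head. The other recess lies opposite. Each has its floor 18 mm from the axis and radial sides 29 degrees either way: 21 mm wide here, 30 mm at the rim. The box top lies 22 mm below the head's underside (14 mm when latched); on it a flat steel ring 4 mm high.
- stop_push (a joint): depth of the mushroom head in m: 0 out, 0.008 fully in (a hard stop). It takes about 7 N to start, less as it goes; past half-way (0.004) it snaps in by itself and stays in, held by about 4 N, until its head is turned. Held turned by 0.8 rad or more, it does not latch.
- stop_turn (a joint): turn of the mushroom head in rad, growing clockwise seen from above: 0 at rest, end stop at 1.2. A spring (0.024 N m at rest, 0.05 N m at the end stop) turns it back to 0 when let go. From about 0.4 rad on, turning raises the latched head (up to about 0.13 N m, or 5 N at a recess), and at about 0.8 rad it springs out (hard rubbing by a finger can delay this a little).
- button_box: two-button box: grey and aluminium, 76 (x) x 150 (y) x 58 mm high, screwed to the bench, with two black push buttons of 30 mm diameter pointing up, 70 mm apart: reset at its y = +35 mm, start at y = -35 mm. Origin: centre of its underside, z up; at zero yaw the robot, looking along x, has reset on the left.
- reset_top (a point): centre of the top face of the reset button (72 mm above the bench when out): flat, stands 10 mm proud of a thin 4 mm steel ring; moves down with it.
- reset_button (a joint): depth of the reset button in m: 0 out, 0.006 fully in (2 N to start, 5 N fully in; springs back).
- start_top (a point): centre of the top face of the start button, which lies 6 mm below the rim of a steel collar of 41 mm outer diameter that stands 16 mm above the box top. Not to be pressed.
- start_button (a joint): depth of the start button in m: 0 out, 0.006 fully in.
- ring_gauge: loose steel ring, 60 mm diameter, 22 mm high, standing beside the stop box. Origin: centre of its underside. Leave alone.
- v_block: loose dark steel V-block 50 x 40 x 39 mm beside the button box. Origin: centre of its underside. Leave alone.
- plug_gauge: loose steel plug gauge standing upright, 28 mm diameter at its foot, 82 mm high. Origin: centre of its underside. Leave alone.
- loupe: loose black eye loupe, 42 mm diameter, 40 mm high. Origin: centre of its underside. Leave alone.
- sleeve: loose turned steel sleeve with a flange of 38 mm diameter, 34 mm high, standing beside the stop box. Origin: centre of its underside. Leave alone.
- caliper: loose digital caliper lying flat, about 240 mm long along its x. Origin: on its beam, at the bench. Leave alone.
- tray: loose empty parts tray 170 x 130 x 45 mm. Origin: centre of its underside. Leave alone.
- wash_bottle: loose clear bottle, 56 mm diameter, 150 mm high. Origin: centre of its underside. Leave alone.

How it is judged:
By the outcome, as a careful person would: the job done as asked, in the order asked, and still so for the second after the job is handed in, with the robot touching nothing.
It also fails if it takes over 48 s, if anything falls off the work surface, if the arm or the gripper's body presses on something with over 40 N, if the wrist force passes 120 N, or if a joint passes its speed limit or range.

## Working session

There is one attempt and no reset: what is moved stays moved. The work goes in short steps, Python scripts to look and compute and a tool call to move; the robot and the scene stay as the last step left them, time stands still between calls to the robot, and variables do not carry over. Pictures are saved under pics/ and viewed, about 8 in all and at most 12, crops included, and the job is handed in when it is done.

Besides the shell and the picture viewer there is one more tool, called after "Emit:" as a command line: name --argument value ..., lists and objects as JSON in quotes. drive_tool: Moves the arm, as the interface text tells. Its arguments: {"type":"object","properties":{"increments":{"type":"array","items":{"type":"array","items":{"type":"array","items":{"type":"number"}}}},"grip_force":{"type":"number"}},"required":["increments"]}

```bash
mkdir -p pics; ls; cat > h.py <<'E'
import numpy as np, cv2
from station import status, cams, manip
def ray(cam,px):
    c=cams.get_calibration(cam)
    K=np.array(c["intrinsics"],float);d=np.array(c["distortion"],float)
    R=cv2.Rodrigues(np.array(c["rvec"],float))[0];t=np.array(c["tvec"],float).ravel()
    u=cv2.undistortPoints(np.array([[px]],float),K,d)[0,0]
    return -R.T@t, R.T@np.array([u[0],u[1],1])
def atz(cam,px,z):
    o,v=ray(cam,px); return o+v*(z-o[2])/v[2]
def tri(p1,p2):
    (a,u),(b,v)=ray("scene",p1),ray("top",p2)
    s=np.linalg.lstsq(np.c_[u,-v],b-a,rcond=None)[0]
    p,q=a+u*s[0],b+v*s[1]; return (p+q)/2,np.linalg.norm(p-q)
def proj(cam,P):
    c=cams.get_calibration(cam)
    return cv2.projectPoints(np.array(P,float).reshape(-1,1,3),np.array(c["rvec"],float),np.array(c["tvec"],float),np.array(c["intrinsics"],float),np.array(c["distortion"],float))[0][:,0]
E
python3 - <<'E'
from h import *
np.set_printoptions(precision=4,suppress=True)
im={}
for c in("scene","top"):
    im[c]=cams.capture(c); cv2.imwrite(f"pics/{c}0.png",im[c])
    o,_=ray(c,(280,210)); print(c,o)
zs=dict(stop_top=.102,stop_recess=.091,reset_top=.072,start_top=.068,stop_box=0,button_box=0)
for n,z in zs.items():
    r={c:cams.mark_of(c,n) for c in im}
    for c in im:
        for m in r[c][:3]: print(n,c,m["pixel"],round(m["p"],2),atz(c,m["pixel"],z))
    if r["scene"] and r["top"]: print("  tri",tri(r["scene"][0]["pixel"],r["top"][0]["pixel"]))
s=status.sense(); print(s)
E
```

```text
pics
scene [1.0287 0.769  0.8508]
top [0.4344 0.0456 1.5474]
stop_top scene [232.4, 164.5] 0.66 [ 0.5593 -0.1973  0.102 ]
stop_top top [368.8, 218.2] 0.67 [ 0.5625 -0.1975  0.102 ]
  tri (array([ 0.5612, -0.1965,  0.1035]), np.float64(0.002745224130060873))
stop_recess scene [220.8, 164.3] 0.68 [ 0.5796 -0.2304  0.091 ]
stop_recess top [371.9, 214.0] 0.69 [ 0.5756 -0.2085  0.091 ]
  tri (array([ 0.5808, -0.2104,  0.1021]), np.float64(0.014583849594949955))
reset_top scene [299.4, 254.6] 0.43 [0.5841 0.1684 0.072 ]
reset_top top [433.2, 255.3] 0.72 [ 0.457  -0.3908  0.072 ]
reset_top top [238.0, 207.7] 0.59 [0.5958 0.1765 0.072 ]
  tri (array([ 0.359 , -0.4082, -0.467 ]), np.float64(0.34458381077347766))
start_top scene [297.9, 237.0] 0.45 [0.551  0.1148 0.068 ]
stop_box scene [232.2, 192.4] 0.55 [ 0.5644 -0.2036 -0.    ]
stop_box top [364.1, 218.3] 0.67 [ 0.5713 -0.2002  0.    ]
  tri (array([ 0.5691, -0.1982,  0.006 ]), np.float64(0.003920261681650235))
button_box scene [297.8, 265.9] 0.97 [0.5684 0.1425 0.    ]
button_box top [252.4, 219.5] 0.67 [0.5677 0.1389 0.    ]
  tri (array([ 0.5673,  0.1396, -0.0033]), np.float64(0.0016291415964218828))
{'t': 0.7, 'q': array([-1.3102,  0.689 , -0.1946,  1.5653,  0.1573,  0.9025, -0.2151]), 'joint_velocities': array([-0.0001,  0.0004,  0.0018, -0.0002,  0.0002,  0.0008, -0.001 ]), 'joint_efforts': array([ -0.0001, -53.9419,  -1.2665, -15.8852,   0.01  ,   0.0014,
         0.    ]), 'tcp_pos': array([0.1405, 0.609 , 0.4047]), 'tcp_rot': array([0.    , 0.1131, 0.9936, 0.0001]), 'ft_force': array([ 0.3969, -0.7282, -0.2793]), 'ft_torque': array([ 0.0229, -0.0105,  0.0361]), 'gripper_width': 1.0014602662762513}
```

```bash
python3 - <<'E'
import cv2,numpy as np
t=cv2.imread("pics/top0.png"); s=cv2.imread("pics/scene0.png")
a=cv2.resize(t[150:300,190:480],(800,414),interpolation=cv2.INTER_CUBIC)
cv2.imwrite("pics/a.png",a)
cv2.imwrite("pics/b.png",cv2.resize(s[90:330,130:450],(800,600),interpolation=cv2.INTER_CUBIC))
E
```

```text
(no output)
```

View pics/a.png

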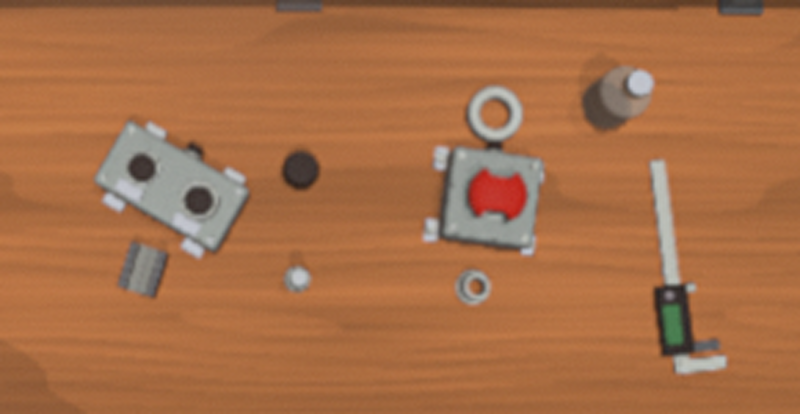

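View pics/b.png

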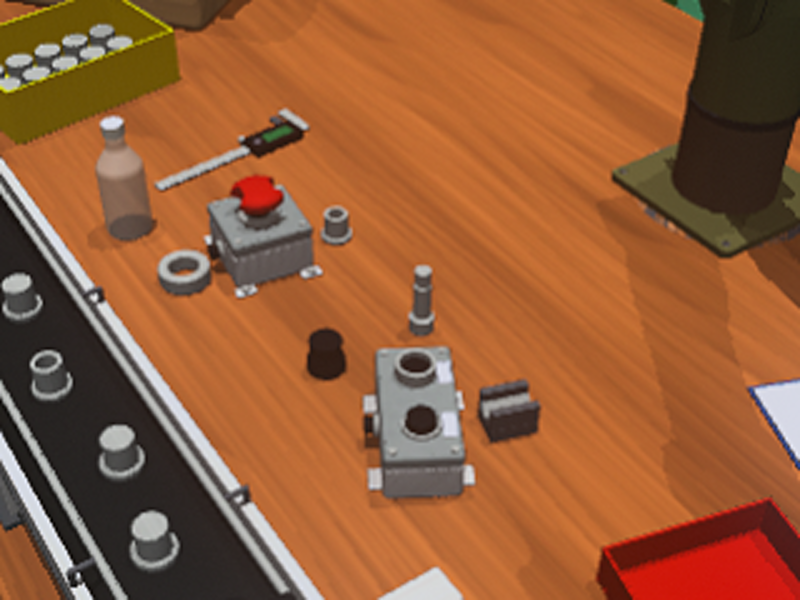

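The top crop shows the red head at about (498,194), with its recesses toward image up and down (±x). The button box is at left, with the proud button up-left at (142,167) and the collared one at (199,200). In the scene crop the head is at (258,195), the flat reset at (421,420) and the collared start at (415,366), so the second `reset_top` hit near (0.596, 0.177) is the right one. Next I'll fit the head's position and angle.

```bash
cat >> h.py <<'E'
from scipy.spatial.transform import Rotation as Rn
def inc(pos,yaw):
    """increment from current pose to TCP pos, tool down, tool-y at world angle yaw"""
    s=status.sense(); w,x,y,z=s["tcp_rot"]; R0=Rn.from_quat([x,y,z,w]); 
    Y=np.array([np.cos(yaw),np.sin(yaw),0]);Z=np.array([0,0,-1.]);T=Rn.from_matrix(np.c_[np.cross(Y,Z),Y,Z])
    d=R0.inv().apply(np.array(pos)-s["tcp_pos"])*100
    return np.r_[d,(R0.inv()*T).as_rotvec()].round(3)
E
python3 - <<'E'
from h import *
from scipy.optimize import minimize
np.set_printoptions(precision=4,suppress=True)
def red(im):
    b,g,r=[im[...,i].astype(float) for i in range(3)]
    return np.clip((r-2.2*g)/80,0,1)*(r>60)
def head(x,y,th,r0=31):
    # silhouette outline at radius, recess notches
    a=np.linspace(0,2*np.pi,361)[:-1]; rel=(a-th+np.pi/2)%np.pi-np.pi/2
    r=np.where(abs(rel)<np.radians(29),18,r0)/1000
    return x+r*np.cos(a),y+r*np.sin(a)
S=8
M={};box={"top":(350,200,40,40),"scene":(205,145,55,45)}
for c in box:
    x0,y0,w,h=box[c];M[c]=red(cv2.imread(f"pics/{c}0.png"))[y0:y0+h,x0:x0+w]; print(c,M[c].sum())
def cost(p,show=False):
    x,y,th=p[0],p[1],p[2];e=0;es={}
    for c in box:
        x0,y0,w,h=box[c];m=np.zeros((h*S,w*S),np.uint8)
        for z in(.0845,.088,.0915,.095):
            X,Y=head(x,y,th);uv=proj(c,np.c_[X,Y,np.full_like(X,z)])
            cv2.fillPoly(m,[np.round((uv-[x0,y0]+.5)*S).astype(np.int32)],1)
        X,Y=head(x,y,th,18);uv=proj(c,np.c_[X,Y,np.full_like(X,.100)])
        cv2.fillPoly(m,[np.round((uv-[x0,y0]+.5)*S).astype(np.int32)],1)
        s=cv2.resize(m.astype(np.float32),(w,h),interpolation=cv2.INTER_AREA);es[c]=((s-M[c])**2).sum()
    if show: print(es)
    return es["top"]+es["scene"]
best=min(((cost((.562,-.198,t)),t) for t in np.arange(-1.5,1.6,.1)));print(best)
r=minimize(cost,[.562,-.198,best[1]],method="Nelder-Mead",options=dict(initial_simplex=[[.562,-.198,best[1]],[.567,-.198,best[1]],[.562,-.193,best[1]],[.562,-.198,best[1]+.15]]))
print(r.x,r.fun,cost(r.x,True))
for n in("wash_bottle","plug_gauge","loupe"):
    m=cams.mark_of("top",n); 
    if m: print(n,atz("top",m[0]["pixel"],0),m[0]["p"])
# reset: dark blob centroids in top, scene
t=cv2.cvtColor(cv2.imread("pics/top0.png"),cv2.COLOR_BGR2GRAY); s=cv2.cvtColor(cv2.imread("pics/scene0.png"),cv2.COLOR_BGR2GRAY)
def blob(g,u,v,k=7):
    w=np.clip(90-g[v-k:v+k+1,u-k:u+k+1].astype(float),0,None); yy,xx=np.mgrid[v-k:v+k+1,u-k:u+k+1]; return ((w*xx).sum()/w.sum(),(w*yy).sum()/w.sum())
a,b=blob(t,241,210),blob(s,298,257); st=blob(t,262,222)
print(a,b,atz("top",a,.072),atz("scene",b,.072),tri(b,a),"start",atz("top",st,.07))
E
```

```text
top 231.225
scene 198.21249999999998
(np.float64(140.81203554687502), np.float64(-0.09999999999999876))
{'top': np.float64(53.418789843750005), 'scene': np.float64(31.13549179687501)}
[ 0.5573 -0.2029 -0.1468] 84.55428164062502 84.55428164062502
wash_bottle [ 0.6734 -0.3492  0.    ] 0.55
plug_gauge [ 0.4624 -0.0029  0.    ] 0.59
loupe [0.5913 0.0013 0.    ] 0.7
(np.float64(240.9374677002584), np.float64(210.39948320413436)) (np.float64(297.9544601739724), np.float64(257.8255159474672)) [0.5879 0.1679 0.072 ] [0.5928 0.1751 0.072 ] (array([0.5885, 0.1688, 0.064 ]), np.float64(0.00059914638224087)) start [0.5538 0.1082 0.07  ]
```

```bash
cat > fit.py <<'E'
from h import *
from scipy.optimize import minimize
np.set_printoptions(precision=4,suppress=True)
S=8; box={"top":(350,200,40,40),"scene":(205,145,55,45)}
def red(im):
    b,g,r=[im[...,i].astype(float) for i in range(3)]
    return np.clip((r-g-70)/70,0,1)*(g<.42*r)
def outline(x,y,th,r0=.031):
    a=np.linspace(0,2*np.pi,361)[:-1]; rel=(a-th+np.pi/2)%np.pi-np.pi/2
    r=np.where(abs(rel)<np.radians(29),.018,r0); return x+r*np.cos(a),y+r*np.sin(a)
def model(c,p,dz):
    x0,y0,w,h=box[c];m=np.zeros((h*S,w*S),np.uint8)
    for z,r0 in((.0845,.031),(.088,.031),(.0915,.031),(.095,.031),(.100,.018)):
        X,Y=outline(*p,r0);uv=proj(c,np.c_[X,Y,np.full_like(X,z-dz)])
        cv2.fillPoly(m,[np.round((uv-[x0,y0]+.5)*S).astype(np.int32)],1)
    return cv2.resize(m.astype(np.float32),(w,h),interpolation=cv2.INTER_AREA),m
def fit(ims,dz=0,start=(.559,-.2)):
    out={}
    for cs in (("top",),("scene",),("top","scene")):
        M={c:red(ims[c])[box[c][1]:box[c][1]+box[c][3],box[c][0]:box[c][0]+box[c][2]] for c in cs}
        f=lambda p:sum(((model(c,p,dz)[0]-M[c])**2).sum() for c in cs)
        x,y=start
        c=[]
        for t0 in (-.5,-.15,.2):
            s=[[x,y,t0],[x+.004,y,t0],[x,y+.004,t0],[x,y,t0+.15]]
            c.append(minimize(f,s[0],method="Nelder-Mead",options=dict(initial_simplex=s)))
        r=min(c,key=lambda r:r.fun); out[cs]=r.x; print(cs,r.x,round(r.fun,1),{k:round(float(v.sum())) for k,v in M.items()})
    return out
E
python3 - <<'E'
from fit import *
ims={c:cv2.imread(f"pics/{c}0.png") for c in box}
o=fit(ims); V=[]
for c in box:
    x0,y0,w,h=box[c]; im=cv2.resize(ims[c][y0:y0+h,x0:x0+w],None,fx=8,fy=8,interpolation=cv2.INTER_NEAREST)
    m=model(c,o[("top","scene")],0)[1]; cs,_=cv2.findContours(m,cv2.RETR_EXTERNAL,cv2.CHAIN_APPROX_NONE); cv2.drawContours(im,cs,-1,(255,255,0),1)
    V.append(cv2.copyMakeBorder(im,0,360-im.shape[0],0,0,cv2.BORDER_CONSTANT))
cv2.imwrite("pics/fit.png",np.hstack(V))
E
```

```text
('top',) [ 0.5593 -0.2026 -0.1803] 53.3 {'top': 230}
('scene',) [ 0.5543 -0.209  -0.099 ] 52.4 {'scene': 177}Traceback (most recent call last):
  File "<stdin>", line 3, in <module>
  File "fit.py", line 26, in fit
    c.append(minimize(f,s[0],method="Nelder-Mead",options=dict(initial_simplex=s)))
             ~~~~~~~~^^^^^^^^^^^^^^^^^^^^^^^^^^^^^^^^^^^^^^^^^^^^^^^^^^^^^^^^^^^^^
    res = _minimize_neldermead(fun, x0, args, callback, bounds=bounds,
                               **options)
    fxr = func(xr)
    fx = function(np.copy(x), *(wrapper_args + args))
  File "fit.py", line 21, in <lambda>
    f=lambda p:sum(((model(c,p,dz)[0]-M[c])**2).sum() for c in cs)
               ~~~^^^^^^^^^^^^^^^^^^^^^^^^^^^^^^^^^^^^^^^^^^^^^^^^
  File "fit.py", line 21, in <genexpr>
    f=lambda p:sum(((model(c,p,dz)[0]-M[c])**2).sum() for c in cs)
                     ~~~~~^^^^^^^^
  File "fit.py", line 14, in model
    X,Y=outline(*p,r0);uv=proj(c,np.c_[X,Y,np.full_like(X,z-dz)])
                          ~~~~^^^^^^^^^^^^^^^^^^^^^^^^^^^^^^^^^^^
  File "h.py", line 16, in proj
    c=cams.get_calibration(cam)
ValueError: time passes only in moves, steps and waits
```

```bash
cat >> h.py <<'E'
_cal={c:cams.get_calibration(c) for c in("scene","top")}
class _C:
    def __getattr__(s,n): return getattr(_cams,n)
    def get_calibration(s,n): return _cal[n]
_cams=cams; cams=_C()
E
sed -i 's/for t0 in (-.5,-.15,.2)/for t0 in (-.15,)/' fit.py
python3 - <<'E'
from fit import *
ims={c:cv2.imread(f"pics/{c}0.png") for c in box}
o=fit(ims); V=[]
for c in box:
    x0,y0,w,h=box[c]; im=cv2.resize(ims[c][y0:y0+h,x0:x0+w],None,fx=8,fy=8,interpolation=cv2.INTER_NEAREST)
    for k,col in((("top","scene"),(255,255,0)),((c,),(0,255,0))):
        m=model(c,o[k],0)[1]; cs,_=cv2.findContours(m,cv2.RETR_EXTERNAL,cv2.CHAIN_APPROX_NONE); cv2.drawContours(im,cs,-1,col,1)
    V.append(cv2.copyMakeBorder(im,0,360-im.shape[0],0,0,cv2.BORDER_CONSTANT))
cv2.imwrite("pics/fit.png",np.hstack(V))
E
```

```text
('top',) [ 0.5593 -0.2022 -0.1886] 53.4 {'top': 230}
('scene',) [ 0.5543 -0.207  -0.1824] 52.7 {'scene': 177}
('top', 'scene') [ 0.5573 -0.2031 -0.1398] 111.1 {'top': 230, 'scene': 177}
```

View pics/fit.png

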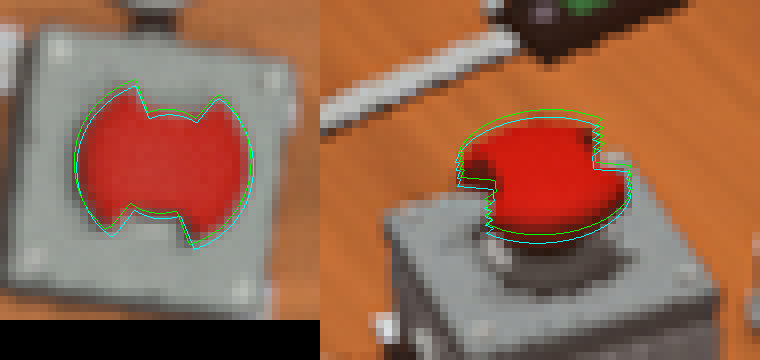

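The overlay fits well. The head centre is at about (0.5585, -0.2025), and the recess axis is turned about -0.165 rad, which matches the tilt of the box edges. I'll compute the moves next.

```bash
python3 - <<'E'
from h import *
for p in([.5,.25,.40],[.5585,-.2025,.34],[.5585,-.2025,.30]): print(p,inc(p,1.406))
E
```

```text
[0.5, 0.25, 0.4] [-43.1   -26.901   0.472   0.     -0.     -0.062]
[0.5585, -0.2025, 0.34] [-5.8971e+01 -6.9679e+01  6.4670e+00  0.0000e+00 -0.0000e+00 -6.2000e-02]
[0.5585, -0.2025, 0.3] [-5.8971e+01 -6.9679e+01  1.0467e+01  0.0000e+00 -0.0000e+00 -6.2000e-02]
```

Emit:
drive_tool --increments '[[[-43,-27,0.5,0,0,-0.06,0],[-43,-27,0.5,0,0,-0.06,0],[-43,-27,0.5,0,0,-0.06,0],[-43,-27,0.5,0,0,-0.06,0],[-43,-27,0.5,0,0,-0.06,0],[-43,-27,0.5,0,0,-0.06,0],[-43,-27,0.5,0,0,-0.06,0],[-43,-27,0.5,0,0,-0.06,0],[-43,-27,0.5,0,0,-0.06,0],[-43,-27,0.5,0,0,-0.06,0],[-43,-27,0.5,0,0,-0.06,0],[-59,-69.7,6.5,0,0,-0.06,0]]]' --grip_force 40

```text
t: 2.05
tcp_pos: [0.506, 0.2046, 0.3941]
tcp_rot: [0.002, 0.08, 0.997, 0.004]
ft_force: [-0.1, 0.7, 0.0]
gripper_width: -0.002
```

```bash
python3 - <<'E'
from h import *
s=status.sense();print(s["t"],s["q"].round(2),s["tcp_pos"])
for p in([.5,.25,.40],[.5585,-.2025,.34],[.5585,-.2025,.30]): print(p,inc(p,1.406))
E
```

```text
2.05 [-0.29  0.6  -0.28  1.82  0.23  0.74  0.71] [0.50603703 0.20455196 0.39409503]
[0.5, 0.25, 0.4] [ 1.321e+00  4.395e+00 -5.560e-01  8.000e-03  2.000e-03  4.000e-03]
[0.5585, -0.2025, 0.34] [-1.1673e+01 -3.9388e+01  5.1040e+00  8.0000e-03  2.0000e-03  4.0000e-03]
[0.5585, -0.2025, 0.3] [-1.1664e+01 -3.9422e+01  9.1040e+00  8.0000e-03  2.0000e-03  4.0000e-03]
```

Emit:
drive_tool --increments '[[[-11.7,-39.4,5.1,0.008,0.002,0.004,0],[-11.7,-39.4,5.1,0.008,0.002,0.004,0],[-11.7,-39.4,5.1,0.008,0.002,0.004,0],[-11.7,-39.4,5.1,0.008,0.002,0.004,0],[-11.7,-39.4,5.1,0.008,0.002,0.004,0],[-11.7,-39.4,5.1,0.008,0.002,0.004,0],[-11.7,-39.4,5.1,0.008,0.002,0.004,0],[-11.7,-39.4,5.1,0.008,0.002,0.004,0],[-11.7,-39.4,5.1,0.008,0.002,0.004,0],[-11.7,-39.4,5.1,0.008,0.002,0.004,0],[-11.7,-39.4,8.1,0.008,0.002,0.004,0],[-11.7,-39.4,9.1,0.008,0.002,0.004,0]]]'

```text
t: 3.25
tcp_pos: [0.5584, -0.1995, 0.2986]
tcp_rot: [-0.001, 0.081, 0.997, 0.001]
ft_force: [-1.1, 0.5, -0.3]
gripper_width: 0.0
```

```bash
python3 - <<'E'
from h import *
s=status.sense();print(s["t"],s["q"].round(2),s["tcp_pos"],s["ft_force"])
for z in (.30,.277,.27,.267): print(z,inc([.5585,-.2025,z],1.406))
T=cams.capture("top");S=cams.capture("scene")
cv2.imwrite("pics/c.png",np.hstack([cv2.resize(T[140:280,300:440],(400,400)),cv2.resize(S[80:220,160:300],(400,400))]))
E
```

```text
3.25 [ 0.43  0.8  -0.29  1.75  0.35  0.65  1.35] [ 0.55843529 -0.1995353   0.29858343] [-1.08506541  0.50621242 -0.3486078 ]
0.3 [-0.054 -0.291 -0.143  0.003 -0.003  0.004]
0.277 [-0.06  -0.297  2.157  0.003 -0.003  0.004]
0.27 [-0.062 -0.299  2.857  0.003 -0.003  0.004]
0.267 [-6.300e-02 -3.000e-01  3.157e+00  3.000e-03 -3.000e-03  4.000e-03]
```

View pics/c.png

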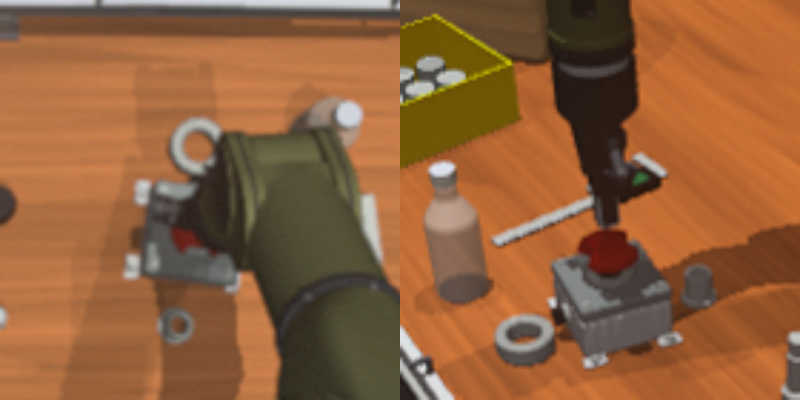

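The scene half shows the shut tip at (608,222), centred over the head at (610,250). Now the press, done slowly.

Emit:
drive_tool --increments '[[[-0.05,-0.3,0.8,0,0,0,0],[-0.05,-0.3,1.6,0,0,0,0],[-0.05,-0.3,2.0,0,0,0,0],[-0.05,-0.3,2.2,0,0,0,0],[-0.05,-0.3,2.35,0,0,0,0],[-0.05,-0.3,2.45,0,0,0,0],[-0.05,-0.3,2.55,0,0,0,0],[-0.05,-0.3,2.65,0,0,0,0]]]'

```text
t: 4.15
tcp_pos: [0.5584, -0.2029, 0.2732]
tcp_rot: [-0.001, 0.081, 0.997, 0.001]
ft_force: [-1.6, -0.1, 4.4]
gripper_width: 0.003
```

Emit:
drive_tool --increments '[[[0,0,0.15,0,0,0,0],[0,0,0.25,0,0,0,0],[0,0,0.35,0,0,0,0],[0,0,0.45,0,0,0,0],[0,0,0.5,0,0,0,0],[0,0,0.55,0,0,0,0],[0,0,0.6,0,0,0,0]]]'

```text
t: 4.85
tcp_pos: [0.5585, -0.203, 0.2672]
tcp_rot: [-0.001, 0.081, 0.997, 0.001]
ft_force: [-1.0, 0.1, 3.7]
gripper_width: -0.002
```

Emit:
drive_tool --increments '[[[0,0,0.08,0,0,0,0],[0,0,0.15,0,0,0,0],[0,0,0.15,0,0,0,0]]]'

```text
t: 5.15
tcp_pos: [0.5585, -0.2029, 0.267]
tcp_rot: [-0.001, 0.081, 0.997, 0.001]
ft_force: [-2.8, 0.4, 10.0]
gripper_width: -0.001
```

The head is at its hard stop: tip z = 0.094 m with the force rising. I'll lift off, open the jaws well above the head, and move beside it.

Emit:
drive_tool --increments '[[[0,0,-1.5,0,0,0,0],[0,0,-4,0,0,0,0],[0,0,-6.5,0,0,0,0],[3.3,5,-6.5,0,0,0,1],[3.3,5,-6.5,0,0,0,1],[3.3,5,-6.5,0,0,0,1],[3.3,5,-6.5,0,0,0,1],[3.3,5,-6.5,0,0,0,1]]]'

```text
t: 5.95
tcp_pos: [0.5344, -0.1498, 0.3318]
tcp_rot: [-0.001, 0.082, 0.997, 0.0]
ft_force: [-0.1, -0.4, 0.7]
gripper_width: 0.842
```

```bash
python3 - <<'E'
from h import *
s=status.sense();print(s["t"],s["q"].round(2),s["tcp_pos"],s["ft_force"],s["gripper_width"])
print(inc([.534,-.148,.231],1.406))
T=cams.capture("top");S=cams.capture("scene")
cv2.imwrite("pics/d_t.png",T);cv2.imwrite("pics/d_s.png",S)
cv2.imwrite("pics/d.png",np.hstack([cv2.resize(T[140:280,300:440],(400,400)),cv2.resize(S[100:220,170:290],(400,400))]))
E
```

```text
5.95 [ 0.37  0.71 -0.3   1.85  0.33  0.64  1.28] [ 0.53441723 -0.1498014   0.33178355] [-0.11751408 -0.4499729   0.6672633 ] 0.8424857922607163
[ 5.1000e-02  1.6900e-01  1.0079e+01  0.0000e+00 -2.0000e-03  1.0000e-03]
```

View pics/d.png

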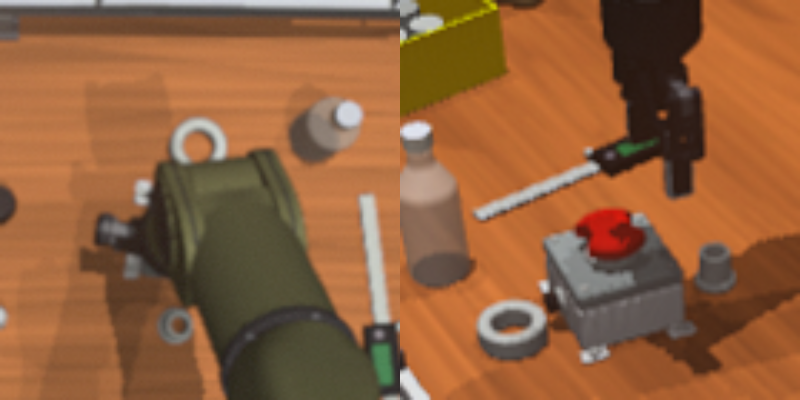

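The scene half shows the head at (610,232) sitting low on its box, so it is latched. The open jaws hang above its near side. I'll descend into the -x recess and slow down at rim height.

Emit:
drive_tool --increments '[[[0.05,0.17,3,0,0,0,1],[0.05,0.17,6,0,0,0,1],[0.05,0.17,7.5,0,0,0,1],[0.05,0.17,8,0,0,0,1],[0.05,0.17,8.4,0,0,0,1],[0.05,0.17,8.7,0,0,0,1],[0.05,0.17,9,0,0,0,1]]]'

```text
t: 6.75
tcp_pos: [0.5343, -0.148, 0.2423]
tcp_rot: [-0.0, 0.082, 0.997, 0.0]
ft_force: [-0.1, -0.2, 0.6]
gripper_width: 0.999
```

Emit:
drive_tool --increments '[[[0,0,0.4,0,0,0,1],[0,0,0.8,0,0,0,1],[0,0,1.1,0,0,0,1],[0,0,1.1,0,0,0,1]]]'

```text
t: 7.15
tcp_pos: [0.5342, -0.1479, 0.2309]
tcp_rot: [-0.001, 0.082, 0.997, 0.0]
ft_force: [-0.8, -0.4, -0.2]
gripper_width: 1.004
```

```bash
python3 - <<'E'
from h import *
s=status.sense();print(s["t"],s["q"].round(2),s["tcp_pos"],s["ft_force"],s["gripper_width"])
c=np.array([.5585,-.2025]); v=np.array([-.0243,.0545])
for a in np.arange(.1,1.31,.1):
    R=np.array([[np.cos(a),np.sin(a)],[-np.sin(a),np.cos(a)]])
    print(round(a,2),inc([*(c+R@v),.231],1.406-a)[[0,1,2,5]].round(2).tolist())
T=cams.capture("top");S=cams.capture("scene")
cv2.imwrite("pics/e_s.png",S)
cv2.imwrite("pics/e.png",cv2.resize(S[110:210,180:280],(500,500)))
E
```

```text
7.15 [ 0.31  0.87 -0.21  1.9   0.4   0.41  1.21] [ 0.53419989 -0.14792686  0.23093826] [-0.79614021 -0.38246343 -0.16684914] 1.0044290528140998
0.1 [-0.52, 0.3, -0.01, 0.1]
0.2 [-1.06, 0.55, -0.01, 0.2]
0.3 [-1.62, 0.74, -0.01, 0.3]
0.4 [-2.2, 0.88, -0.01, 0.4]
0.5 [-2.79, 0.96, -0.01, 0.5]
0.6 [-3.39, 0.98, -0.01, 0.6]
0.7 [-3.98, 0.94, -0.01, 0.7]
0.8 [-4.57, 0.84, -0.01, 0.8]
0.9 [-5.15, 0.68, -0.01, 0.9]
1.0 [-5.7, 0.47, -0.01, 1.0]
1.1 [-6.24, 0.2, -0.01, 1.1]
1.2 [-6.74, -0.12, -0.01, 1.2]
1.3 [-7.21, -0.49, -0.01, 1.3]
```

View pics/e.png

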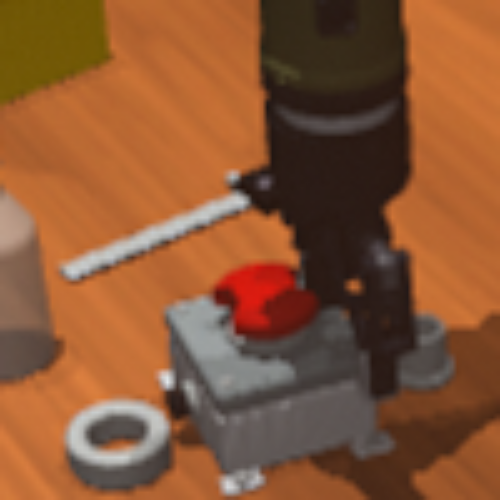

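The scene crop shows the free finger over the robot-side edge of the box at (390,350), and the other finger behind the head at about (310,280). There are no contact forces. Now I turn clockwise along an arc about the head axis.

Emit:
drive_tool --increments '[[[-0.26,0.16,0,0,0,0.05,1],[-0.52,0.3,0,0,0,0.1,1],[-0.79,0.43,0,0,0,0.15,1],[-1.06,0.55,0,0,0,0.2,1],[-1.34,0.65,0,0,0,0.25,1],[-1.62,0.74,0,0,0,0.3,1],[-1.91,0.82,0,0,0,0.35,1],[-2.2,0.88,0,0,0,0.4,1],[-2.5,0.92,0,0,0,0.45,1],[-2.79,0.96,0,0,0,0.5,1]]]'

```text
t: 8.25
tcp_pos: [0.5632, -0.1437, 0.2314]
tcp_rot: [-0.001, 0.327, 0.945, -0.0]
ft_force: [-0.5, -2.1, -0.0]
gripper_width: 0.997
```

```bash
cat > arc.py <<'E'
from h import *
s=status.sense();print(s["t"],s["q"].round(2),s["tcp_pos"],s["ft_force"],s["ft_torque"])
c=np.array([.5585,-.2025]); v=np.array([-.0243,.0545])
for a in np.arange(0,1.41,.1):
    R=np.array([[np.cos(a),np.sin(a)],[-np.sin(a),np.cos(a)]])
    print(round(a,2),inc([*(c+R@v),.231],1.406-a)[[0,1,2,5]].round(2).tolist())
E
python3 arc.py; python3 - <<'E'
from h import *
S=cams.capture("scene")
cv2.imwrite("pics/f.png",cv2.resize(S[120:200,190:270],(480,480),interpolation=cv2.INTER_CUBIC))
E
```

```text
8.25 [ 0.23  0.88 -0.1   1.82  0.19  0.45  0.9 ] [ 0.56318307 -0.14367552  0.23138291] [-0.47585804 -2.11984586 -0.00688712] [-0.30729147  0.09842328  0.01447278]
0.0 [2.01, -2.13, 0.04, -0.5]
0.1 [1.71, -1.62, 0.04, -0.4]
0.2 [1.35, -1.14, 0.04, -0.3]
0.3 [0.95, -0.7, 0.04, -0.2]
0.4 [0.51, -0.3, 0.04, -0.1]
0.5 [0.03, 0.06, 0.04, -0.0]
0.6 [-0.48, 0.36, 0.04, 0.1]
0.7 [-1.02, 0.62, 0.04, 0.2]
0.8 [-1.59, 0.81, 0.04, 0.3]
0.9 [-2.17, 0.95, 0.04, 0.4]
1.0 [-2.76, 1.03, 0.04, 0.5]
1.1 [-3.35, 1.05, 0.04, 0.6]
1.2 [-3.95, 1.01, 0.03, 0.7]
1.3 [-4.54, 0.92, 0.03, 0.8]
1.4 [-5.11, 0.76, 0.03, 0.9]
```

View pics/f.png

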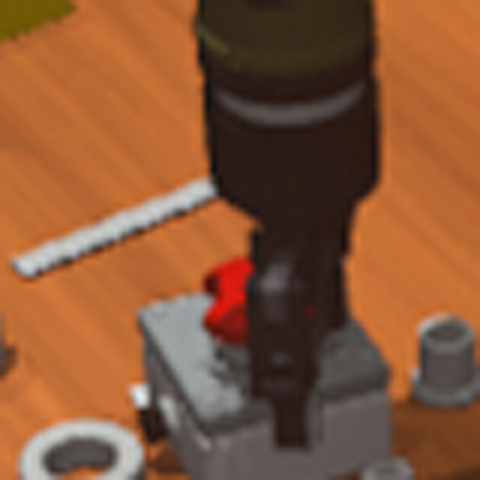

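The finger is pushing with about 2 N of reaction. I'll go on with the turn.

Emit:
drive_tool --increments '[[[-0.22,0.22,0,0,0,0.05,1],[-0.48,0.36,0,0,0,0.1,1],[-0.75,0.5,0,0,0,0.15,1],[-1.02,0.62,0,0,0,0.2,1],[-1.3,0.72,0,0,0,0.25,1],[-1.59,0.81,0,0,0,0.3,1],[-1.88,0.89,0,0,0,0.35,1],[-2.17,0.95,0,0,0,0.4,1]]]'

```text
t: 9.1
tcp_pos: [0.5847, -0.1506, 0.2314]
tcp_rot: [-0.002, 0.51, 0.86, -0.002]
ft_force: [-4.8, -1.3, 3.9]
gripper_width: 1.006
```

```bash
python3 arc.py | sed -n '1p;9,20p'
```

```text
9.1 [ 0.18  0.9  -0.01  1.75  0.03  0.49  0.65] [ 0.58472807 -0.15062263  0.23136181] [-4.75617046 -1.27605278  3.89497018] [-0.43665596  0.96760261 -0.05365338]
0.7 [0.94, -0.59, 0.04, -0.21]
0.8 [0.5, -0.19, 0.04, -0.11]
0.9 [0.03, 0.17, 0.04, -0.01]
1.0 [-0.49, 0.48, 0.03, 0.09]
1.1 [-1.03, 0.73, 0.03, 0.19]
1.2 [-1.59, 0.93, 0.03, 0.29]
1.3 [-2.17, 1.07, 0.03, 0.39]
1.4 [-2.76, 1.15, 0.02, 0.49]
```

Emit:
drive_tool --increments '[[[-0.23,0.33,0,0,0,0.04,1],[-0.49,0.48,0,0,0,0.09,1],[-0.76,0.61,0,0,0,0.14,1],[-1.03,0.73,0,0,0,0.19,1],[-1.03,0.73,0,0,0,0.19,1]]]'

```text
t: 9.6
tcp_pos: [0.5962, -0.156, 0.2312]
tcp_rot: [-0.002, 0.589, 0.808, -0.002]
ft_force: [-2.1, -0.6, 0.2]
gripper_width: 1.002
```

```bash
python3 arc.py | sed -n '1p;9,20p'; python3 - <<'E'
from h import *
S=cams.capture("scene")
cv2.imwrite("pics/g.png",cv2.resize(S[120:200,190:270],(480,480),interpolation=cv2.INTER_CUBIC))
E
```

```text
9.6 [ 0.16  0.91  0.03  1.72 -0.05  0.52  0.53] [ 0.59619055 -0.15595285  0.23118759] [-2.07624599 -0.56738943  0.16315599] [-0.06382648  0.3679693  -0.03675633]
0.7 [1.67, -1.69, 0.03, -0.4]
0.8 [1.32, -1.21, 0.03, -0.3]
0.9 [0.92, -0.77, 0.02, -0.2]
1.0 [0.47, -0.37, 0.02, -0.1]
1.1 [-0.01, -0.02, 0.02, 0.0]
1.2 [-0.53, 0.28, 0.02, 0.1]
1.3 [-1.07, 0.53, 0.02, 0.2]
1.4 [-1.63, 0.72, 0.01, 0.3]
```

View pics/g.png

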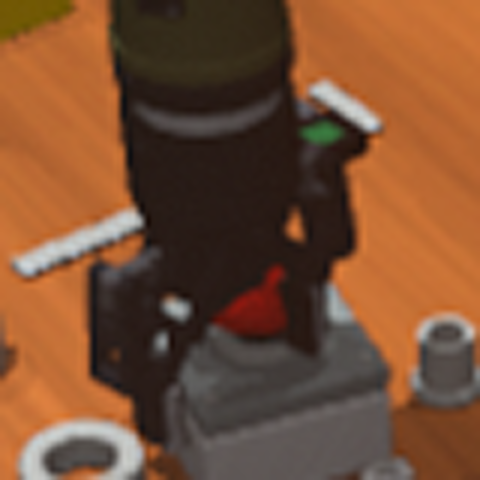

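The reaction dropped from 5 N to 2 N and the neck shows under the head, so it has sprung out. I'll go a touch further for margin, then bring the head back gently along the arc.

Emit:
drive_tool --increments '[[[-0.26,0.14,0,0,0,0.05,1],[-0.42,0.22,0,0,0,0.08,1],[-0.01,-0.02,0,0,0,0,1],[0.47,-0.37,0,0,0,-0.1,1],[0.92,-0.77,0,0,0,-0.2,1],[1.32,-1.21,0,0,0,-0.3,1],[1.67,-1.69,0,0,0,-0.4,1]]]'

```text
t: 10.35
tcp_pos: [0.575, -0.145, 0.2313]
tcp_rot: [-0.002, 0.415, 0.91, -0.001]
ft_force: [-0.9, -0.1, -0.8]
gripper_width: 1.003
```

```bash
python3 arc.py | sed -n '1,9p'
```

```text
10.35 [ 0.2   0.89 -0.06  1.79  0.11  0.47  0.78] [ 0.57498248 -0.1449942   0.23127524] [-0.9057677  -0.09864186 -0.84482013] [-0.08038672  0.21874071 -0.0696338 ]
0.0 [2.45, -3.28, 0.05, -0.69]
0.1 [2.24, -2.72, 0.05, -0.59]
0.2 [1.99, -2.18, 0.04, -0.49]
0.3 [1.68, -1.67, 0.04, -0.39]
0.4 [1.32, -1.19, 0.04, -0.29]
0.5 [0.91, -0.75, 0.03, -0.19]
0.6 [0.47, -0.36, 0.03, -0.09]
0.7 [-0.02, -0.01, 0.03, 0.01]
```

Emit:
drive_tool --increments '[[[0.47,-0.36,0,0,0,-0.09,1],[0.91,-0.75,0,0,0,-0.19,1],[1.32,-1.19,0,0,0,-0.29,1],[1.68,-1.67,0,0,0,-0.39,1],[1.99,-2.18,0,0,0,-0.49,1],[2.24,-2.72,0,0,0,-0.59,1],[2.45,-3.28,0,0,0,-0.69,1],[2.45,-3.28,0,0,0,-0.69,1]]]'

```text
t: 11.15
tcp_pos: [0.5342, -0.1485, 0.2316]
tcp_rot: [-0.002, 0.084, 0.996, -0.001]
ft_force: [-0.4, 0.1, -0.1]
gripper_width: 1.004
```

Emit:
drive_tool --increments '[[[0,0,-1,0,0,0,1],[0,0,-3,0,0,0,1],[0,0,-7,0,0,0,1],[0,0,-11,0,0,0,1],[0,5,-11,0,0,0,0],[0,10,-11,0,0,0,0],[0,15,-11,0,0,0,0],[0,20,-11,0,0,0,0],[0,25,-11,0,0,0,0],[0,25,-11,0,0,0,0]]]'

```text
t: 12.15
tcp_pos: [0.5767, 0.1091, 0.3429]
tcp_rot: [-0.0, 0.078, 0.997, 0.005]
ft_force: [-1.0, -0.9, 0.1]
gripper_width: -0.003
```

```bash
python3 - <<'E'
from fit import *
s=status.sense();print(s["t"],s["q"].round(2),s["tcp_pos"],s["ft_force"],s["gripper_width"])
ims={c:cams.capture(c) for c in box}
for c in box: cv2.imwrite(f"pics/h_{c}.png",ims[c])
old={c:cv2.imread(f"pics/{c}0.png") for c in box}
for c in box:
    x0,y0,w,h=box[c]; f=lambda i:red(i)[y0:y0+h,x0:x0+w]
    print(c,abs(f(ims[c])-f(old[c])).sum(),f(ims[c]).sum(),f(old[c]).sum())
for n in(.30,.25,.246,.240): print(n,inc([.588,.169,n],1.406+(-.5)))
T,S=ims["top"],ims["scene"]
cv2.imwrite("pics/h.png",np.hstack([cv2.resize(T[160:280,200:420],(440,240)),cv2.resize(S[120:240,190:310],(240,240))]))
E
```

```text
12.15 [-0.11  0.72 -0.27  1.74  0.26  0.71  0.9 ] [0.5767 0.1091 0.3429] [-0.9695 -0.8729  0.1129] -0.0027935728053049692
top 6.2142857142857135 235.54285714285714 230.44285714285715
scene 6.1 181.3857142857143 176.51428571428573
0.3 [-0.023  6.938  4.201 -0.001 -0.003  0.5  ]
0.25 [-0.038  6.937  9.201 -0.001 -0.003  0.5  ]
0.246 [-0.039  6.937  9.601 -0.001 -0.003  0.5  ]
0.24 [-0.041  6.936 10.201 -0.001 -0.003  0.5  ]
```

View pics/h.png

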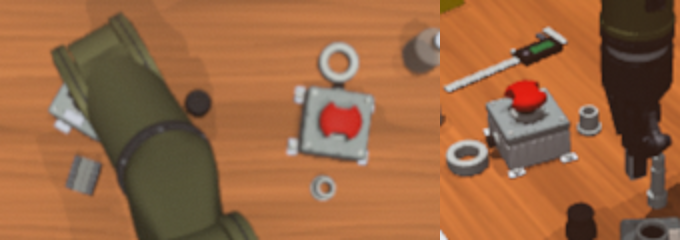

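The head matches the first picture: it is out at turn 0, with a mask difference of 6 px out of 235, and the neighbouring objects look undisturbed. Next is the reset at (0.588, 0.169). The box-centre estimate agrees with that position to within 3 mm.

Emit:
drive_tool --increments '[[[0,4,0,0,0,0,0],[0,6.9,2,0,0,0,0],[0,6.9,6,0,0,0,0],[0,6.9,8.5,0,0,0,0],[0,6.9,9.2,0,0,0,0],[0,6.9,9.6,0,0,0,0]]]'

```text
t: 12.85
tcp_pos: [0.588, 0.1671, 0.2459]
tcp_rot: [-0.002, 0.084, 0.996, -0.0]
ft_force: [-0.2, 0.5, 0.9]
gripper_width: -0.0
```

Emit:
drive_tool --increments '[[[0,0.15,0.15,0,0,0,0],[0,0.15,0.3,0,0,0,0],[0,0.15,0.45,0,0,0,0],[0,0.15,0.6,0,0,0,0],[0,0.15,0.7,0,0,0,0],[0,0.15,0.75,0,0,0,0],[0,0.15,0.75,0,0,0,0]]]'

```text
t: 13.55
tcp_pos: [0.5888, 0.1681, 0.2395]
tcp_rot: [-0.001, 0.084, 0.996, -0.001]
ft_force: [-0.3, -3.3, 8.6]
gripper_width: -0.005
```

The button is fully in: tip z = 0.0665 m and 8.6 N. I'll lift and clear away.

Emit:
drive_tool --increments '[[[0,0,-0.5,0,0,0,0],[0,0,-2,0,0,0,0],[0,0,-6,0,0,0,0],[0,0,-11,0,0,0,0],[0,0,-15,0,0,0,0],[3,4,-16,0,0,0,0],[6,8,-16,0,0,0,0],[9,12,-16,0,0,0,0],[12,16,-16,0,0,0,0],[12,18,-16,0,0,0,0],[12,18,-16,0,0,0,0]]]'

```text
t: 14.65
tcp_pos: [0.4985, 0.371, 0.4004]
tcp_rot: [-0.001, 0.08, 0.997, 0.002]
ft_force: [0.0, -0.6, 0.1]
gripper_width: 0.0
```

```bash
python3 - <<'E'
from fit import *
s=status.sense();print(s["t"],s["tcp_pos"],s["ft_force"])
ims={c:cams.capture(c) for c in box}
old={c:cv2.imread(f"pics/{c}0.png") for c in box}
for c in box:
    x0,y0,w,h=box[c]; f=lambda i:red(i)[y0:y0+h,x0:x0+w]
    print(c,abs(f(ims[c])-f(old[c])).sum())
T,S=ims["top"],ims["scene"]
f=lambda i:cv2.resize(i,(400,300))
o=lambda d:np.hstack([f(d["top"][150:300,190:480]),f(d["scene"][90:330,130:450])])
cv2.imwrite("pics/i.png",np.vstack([o(old),o(ims)]))
E
```

```text
14.65 [0.4985 0.371  0.4004] [ 0.0014 -0.638   0.1262]
top 7.2714285714285705
scene 4.414285714285714
```

View pics/i.png

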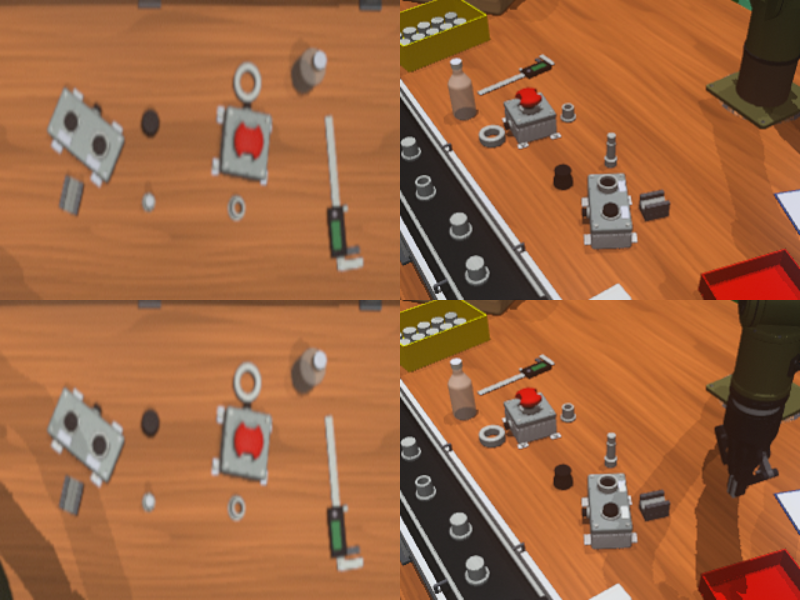

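The before (upper) and after (lower) pictures agree. The head is out, the reset is out, all the loose things are in place, and the arm is clear. I'll hand in.

```bash
python3 -c "
from station import manip
print(manip.hand_in())"
```

```text
the job is handed in; nothing more can be done
None
```

The stop test was done in the order asked and handed in at about 15 s of the 48 s; the hand-in reports no verdict.

- **Press:** I pressed the mushroom head with the shut fingertips to its hard stop: tip at 0.094 m, 10 N. With the finger lifted away, the picture showed it staying low, so latched.
- **Unlatch:** I put one finger of the open gripper into the recess facing the robot and pushed the head clockwise. The reaction peaked near 5 N, then fell to about 2 N as it sprang out. I let it turn back along the arc before lifting out. The last pictures match the first ones: head out and at rest, with 4–7 px of red area different out of about 200.
- **Reset:** I pressed the proud button about 6 mm, with 8.6 N at the bottom, and released it.
- **Last look:** The before and after pictures agree, with all the loose things in place. The start button was not approached, the arm is clear and the wrist force is about 0.6 N.

**Disagreements:** The trained network's marks for the stop and reset tops were up to about 8 mm off my own image fit, and its first `reset_top` hit was on something else. I used the image fit, and the contact heights bore it out. That the reset came back out I judged from the picture only, which resolves about 3 mm per pixel.

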